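# Load a fresh roll into the wrapping-paper dispenser

## Robot

A 6-joint arm with a two-finger parallel gripper is mounted at the origin on a cart in front of the work surface, level with it; the furniture and walls round the work are solid. World frame = base frame: x ahead of the robot, y to its left, z up, the work surface at z = 0. Lengths are in mm, angles in rad, forces in N, time in s.
With the tool pointing down it reaches from about 325 to 925 mm from the base axis. Payload 3.1 kg.
Tool frame: the origin (TCP) lies at the very end of the fingers, on their centre line; the grasp point (between the pads) lies 19 mm behind it; z points along the fingers, y is the line along which they close (so a half turn about z gives the same grasp; the last joint's range is limited). The gripper opens to 85 mm and grips with 20 to 120 N. Pads are 22 mm wide; open, the fingers measure 114 mm over their backs; the gripper's body (76 mm by 85 mm) begins 54 mm behind the grasp point. The pads swing forward as they close: fully open they stand 13 mm farther back than shut.
Start: joints at [1.132, 0.217, 1.613, -0, 1.311, -0.112], TCP at [200.615, 591.94, 231.3] pointing down, gripper open.
Joint ranges: [-2.75, 2.75], [-0.78, 2.1], [0.31, 2.55], [-1.13, 4.27], [0.13, 2.63], [-2.58, 2.58]. Speed limits (rad/s): [2.79, 2.79, 3.14, 3.14, 3.14, 3.14].

## Interface

Orientations are given as a unit quaternion [x, y, z, w].
In Python, from bench import sense, snapshot, get_calibration, job_done, search_frame, regions_of gives the robot as it stands.
- The arm moves only by the tool apply_moves, never from a script. Its argument "moves" is a list of rows, each an object with "translation": the shift along the tool's x, y, z in units of 10 cm (1.0 is 10 cm), a list of three; "spin": the turn about the tool's z in units of 90 degrees (1.0 is 90 degrees). A call has 1 to 12 rows; each row is the pose to reach, as a shift and turn from the pose commanded when the call began, along the tool's axes at that moment; what a row does not reach only later rows make up. A row lasts 1/8 s, in which the tool goes at most 62.5 mm and 10.7 degrees, less where a joint would pass 70% of its speed; a pose out of reach is approached as far as the arm can. A call with a number of a shift or a turn outside -1 to 1 is refused whole. A call with a gripper value outside its range is refused whole. "claw" is the finger opening in mm, from 0 to 85.4, set as the call begins (left out, the last holds). The fingers move at their own pace and stop on an object; "force" is the grip in N (left out, the last holds). Time passes only in rows, so rows that repeat a pose let the fingers close. It gives the time, the measured TCP pose, the force, the opening and the grip force at its end, in the units of the state.
- sense(): the state, without advancing time (a new reading comes with each control period).
- snapshot(name): name is "scene" or "top" or "wrist"; returns the picture (480x640x3 uint8, blue, green, red); there is no depth.
- get_calibration(name): a dict with "fx", "fy", "cx", "cy" (pixels), "R" (3x3) and "t" (3): a world point X has camera coordinates R X + t; the wrist camera has in their place "mount" (4x4, takes a point from camera to tool coordinates, whose origin is the TCP and whose axes are the flange's). Camera axes: x right, y down, z forward; pixel columns grow to the right and rows downward; lengths in mm; the calibration is good to about 2 mm. A picture is of the moment at which its call begins: read the wrist's pose just before it. get_calibration takes no time and is no camera call.
- job_done(): hands the job in; it is judged then, once.
Trained networks look in the newest picture that a camera, given by its name, has taken for a name from the list of things; names that differ only in an ending like _2 or _b are one class to them, and where a whole thing is asked for, a point or a joint stands for the part that bears it (a point fixed in the world has none). Each returns a list of dicts, best first, with "conf" (0 to 1); they miss things now and then, are a little off and sometimes report something else, mostly with a low value. They report only what shows in the picture. A call takes as long as a camera call.
- search_frame(name, camera): "uv" ([column, row] in pixels, amid what is visible of it).
- regions_of(name, camera): "mask" (480x640 bool, what is visible of it) and "uv" ([column, row] in pixels, amid what is visible of it).
The state is a dict: "time_s": time; "q": joint angles; "qvel": joint speeds; "joint_efforts": joint torques, N m; "eef_pos": TCP position; "orientation": TCP orientation; "contact_force": force on the tool from outside, world axes, zero at the start; "torque": the same for the moment, N m; "opening": opening from 0.0 (shut) to 1.0 (fully open); "finger_force": force on a finger pad.
Only numpy, scipy, OpenCV 4.12 (cv2) and the standard library are available. Lean on these libraries where they do the work, as an engineer would, in place of code of your own. Each camera call takes 0.05 s, during which the arm holds its last target. There are 200 camera calls.

## Task

Load the fresh roll of brown wrapping paper into the counter-top dispenser: swing the steel tear bar up and right back by its black knob, lay the roll across the dispenser so that its spindle sits down in both V-shaped saddles, then bring the tear bar forward and down again so that it rests on the paper. Leave the tape, the red mug and the salt shaker where they stand.

Things in the scene. Friction and masses are not known exactly. Their poses are not given: they have to be found in the camera images.
- dispenser: Fixed paper dispenser: wooden base (x -60 to +110 mm, 206 mm wide, 18 mm high), two upright grey cheeks 10 mm thick, mid-planes at y +85 and -85 mm, each topped by an open 90 degree V saddle (37 mm wide, horns to z 116 mm). Origin on the worktop below the middle of the saddles' line; x points back to the bar's hinge, y along the roll. Spindle home: its axis at x 0, z 105 mm.
- saddle_left (a point): Centre that the spindle's axis takes in the +y saddle when it is home (105 mm above the worktop).
- saddle_right (a point): The same for the -y saddle.
- bar_hinge (a point): Middle of the tear bar's hinge axis, which runs along the dispenser's y: 75 mm behind the saddles' line, 60 mm above the worktop.
- tear_bar (a joint): Steel tear bar, 10 mm thick, 213 mm long, on two arms, 112 mm from its hinge. 0 = down on its stop, lying in the roll's place; grows as it swings up and back, to 1.50 at the rear stop. Let go above about 1.0 it falls back and stays there, below that it falls forward. About 0.24 when it rests on the roll in the saddles; clear of the roll's way above 1.2.
- bar_knob (a point): Middle of the bar's black barrel knob (22 mm diameter, 28 mm long along the dispenser's y, flat ends), on a thin stalk 35 mm off the bar, on top when the bar is down; 141 mm from the hinge axis. Seen from the hinge it stands 39 degrees above the dispenser's -x at joint 0, and this angle grows with the joint. Pinched on its flat ends it can turn between the fingers.
- paper_roll: The fresh roll: brown kraft paper, 56 mm diameter, 140 mm long, on a steel spindle 12 mm thick and 200 mm long that stands out 30 mm at each end; 280 g or so. Lies on its side on the worktop and can roll. Origin at its very middle, on the axis; its y is the axis (the two ends are alike).
- tape_roll: Bystander, loose: roll of beige masking tape lying flat, 104 mm across, 25 mm high. Origin at the middle of its underside.
- mug_red: Bystander, loose: red mug with a patterned band, 90 mm wide, 87 mm high. Origin at the middle of its underside.
- salt_shaker: Bystander, loose: small glass salt shaker with a grey top, 44 mm across, 90 mm high. Origin at the middle of its underside.

How it is judged:
By the outcome, as a careful person would: the job done as asked, in the order asked, and still so for the second after the job is handed in, with the robot touching nothing.
It also fails if it takes over 61 s, if anything falls off the work surface, if the arm or the gripper's body presses on something with over 40 N, if the wrist force passes 120 N, or if a joint passes its speed limit or range.

## Working session

There is one attempt and no reset: what is moved stays moved. The work goes in short steps, Python scripts to look and compute and a tool call to move; the robot and the scene stay as the last step left them, time stands still between calls to the robot, and variables do not carry over. Pictures are saved under pics/ and viewed, at most 11 in all, crops included, and the job is handed in when it is done.

Besides the shell and the picture viewer there is one more tool, called after "Emit:" as name(argument=value, ...), one argument or row to a line, values as JSON. apply_moves: Moves the arm, as the interface text tells. Shifts and turns lie within -1 to 1; 1 stands for 10 cm of shift or 90 degrees of turn. Its arguments: {"type":"object","properties":{"moves":{"type":"array"},"claw":{"type":"number"},"force":{"type":"number"}},"required":["moves"]}

```bash
mkdir -p pics; ls; cat > h.py <<'E'
import numpy as np, cv2
from bench import *
from scipy.spatial.transform import Rotation as Ro
def cam(n,s=None):
    c=get_calibration(n)
    K=np.array([[c['fx'],0,c['cx']],[0,c['fy'],c['cy']],[0,0,1]])
    if 'mount' in c:
        s=s or sense(); T=np.eye(4);T[:3,:3]=Ro.from_quat(s['orientation']).as_matrix();T[:3,3]=s['eef_pos']
        M=np.linalg.inv(T@np.array(c['mount']));return K,M[:3,:3],M[:3,3]
    return K,np.array(c['R']),np.array(c['t'])
def P(C): return C[0]@np.c_[C[1],C[2]]
def proj(C,X):
    p=np.atleast_2d(X)@C[1].T+C[2]; p=p@C[0].T; return p[:,:2]/p[:,2:]
def tri(Cs,uvs):
    A=[]
    for C,u in zip(Cs,uvs):
        p=P(C);A+= [u[0]*p[2]-p[0],u[1]*p[2]-p[1]]
    A=np.array(A);A=A/np.linalg.norm(A[:,:3],axis=1)[:,None]
    return np.linalg.lstsq(A[:,:3],-A[:,3],rcond=None)[0]
def onz(C,u,z):
    d=C[1].T@np.linalg.inv(C[0])@[u[0],u[1],1]; o=-C[1].T@C[2]; return o+d*(z-o[2])/d[2]
E
cat > a.py <<'E'
from h import *
s=sense();print(s)
for n in ['scene','top','wrist']:
    im=snapshot(n);cv2.imwrite(f'pics/{n}0.png',im)
    C=cam(n,s);print(n,C[0][0,0],-C[1].T@C[2])
    for t in ['dispenser','tear_bar','bar_knob','saddle_left','paper_roll','tape_roll','mug_red','salt_shaker']:
        try:
            r=search_frame(t,n);print(n,t,[(np.round(q['uv']).tolist(),round(q['conf'],2), np.round(onz(C,q['uv'],0)).tolist()) for q in r[:2]])
        except Exception as e: print(t,e)
E
python3 a.py
```

```text
pics
{'time_s': 0.0, 'q': array([ 1.13178223e+00,  2.17766080e-01,  1.61494184e+00, -1.73784575e-05,
        1.31122616e+00, -1.12206026e-01]), 'qvel': array([-5.29005197e-04, -7.33333324e-04,  2.32678297e-03,  6.74047812e-05,
       -5.02735319e-04, -1.56818704e-04]), 'joint_efforts': array([ 3.09336456e-04, -3.96850812e+01, -3.03849292e+01, -1.96109713e-04,
        9.86521016e-03, -1.24497677e-05]), 'eef_pos': array([200.28407395, 591.1960355 , 229.95680116]), 'orientation': array([ 1.62675510e-01,  9.86678928e-01, -1.12881389e-03, -3.10512063e-04]), 'contact_force': array([-0.39164641,  0.08282336,  0.77699278]), 'torque': array([-0.02173014,  0.02015743,  0.04556236]), 'finger_force': 0.0, 'opening': 0.9997990518750356}
scene 499.53188694513636 [  92.10542725 -247.76292515  845.36395664]
scene dispenser [([352.0, 348.0], 0.59, [467.0, -69.0, 0.0])]
scene tear_bar []
scene bar_knob [([353.0, 348.0], 0.61, [469.0, -70.0, -0.0])]
scene saddle_left [([352.0, 353.0], 0.81, [459.0, -73.0, 0.0])]
scene paper_roll [([233.0, 270.0], 0.9, [481.0, 226.0, 0.0]), ([356.0, 350.0], 0.6, [468.0,
[... 310 characters left out ...]
]
top dispenser [([372.0, 315.0], 0.55, [463.0, -86.0, 0.0])]
top tear_bar [([373.0, 339.0], 0.89, [417.0, -85.0, 0.0])]
top bar_knob [([374.0, 341.0], 0.88, [414.0, -87.0, 0.0])]
top saddle_left [([373.0, 315.0], 0.57, [463.0, -86.0, 0.0])]
top paper_roll [([212.0, 312.0], 0.95, [474.0, 216.0, 0.0])]
top tape_roll []
top mug_red [([190.0, 196.0], 0.77, [695.0, 262.0, 0.0])]
top salt_shaker [([241.0, 157.0], 0.61, [773.0, 163.0, 0.0])]
wrist 346.3521817868569 [126.86117526 617.43081335 371.56203186]
wrist dispenser []
wrist tear_bar []
wrist bar_knob []
wrist saddle_left []
wrist paper_roll [([126.0, 469.0], 0.76, [475.0, 202.0, 0.0])]
wrist tape_roll []
wrist mug_red []
wrist salt_shaker []
```

View pics/top0.png

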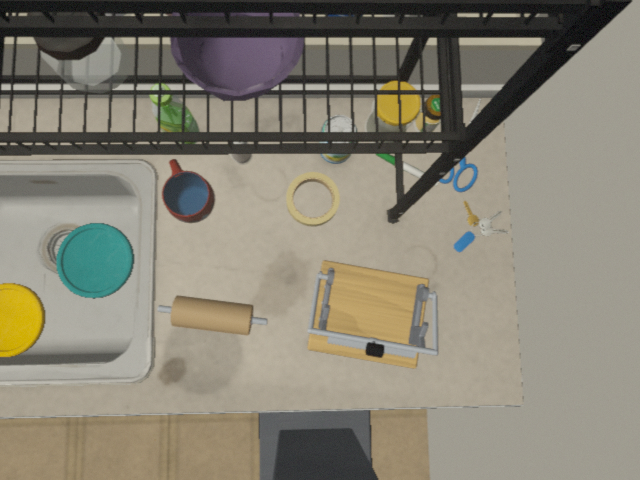

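View pics/scene0.png

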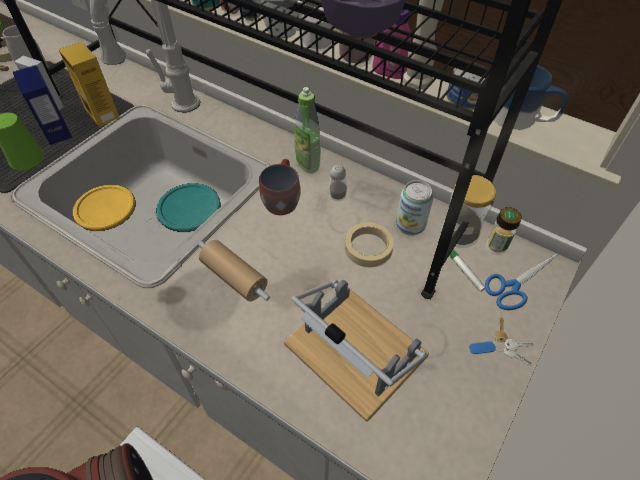

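The top view shows the roll at about (212,315), with its spindle ends at (163,309) and (265,321). The dispenser base corners are near (323,262), (431,280), (416,366) and (308,348), and the knob is at (374,350). The rack's front post has its foot at about (395,215), and its shelf hangs above and behind. The scene view agrees: roll (233,270), knob (335,334), post foot (430,295). Next I triangulate these points.

```bash
cat > b.py <<'E'
from h import *
Cs,Ct=cam('scene'),cam('top')
for nm,a,b in [('post foot',(430,295),(395,216)),('shelf/post',(463,158),(463,142)),('knob',(335,334),(374.5,350)),('roll end L',(202,242),(163,309)),('roll end R',(266,297),(264,321)),
   ('cheek horn?',(341,289),(326,274))]:
    X=tri([Cs,Ct],[a,b]);print(nm,X.round(),(proj(Cs,X)[0]-a).round(1),(proj(Ct,X)[0]-b).round(1))
print('foot z0',onz(Cs,(430,295),0).round(),onz(Ct,(395,216),0).round())
for n,C in (('top',Ct),('scene',Cs)):
    im=snapshot(n)
    for t in ['paper_roll','bar_knob','tear_bar']:
        r=regions_of(t,n)
        if not r: print(n,t,'none');continue
        m=np.array(r[0]['mask']).astype(np.uint8);q=np.argwhere(m)[:,::-1]
        print(n,t,round(r[0]['conf'],2),len(q),q.mean(0).round(1),cv2.minAreaRect(q.astype(np.float32)))
        if t=='paper_roll': print('  at z28',onz(C,q.mean(0),28).round(1))
    h=cv2.cvtColor(im,cv2.COLOR_BGR2HSV)
    m=((h[...,0]>8)&(h[...,0]<25)&(h[...,1]>95)&(h[...,2]>110)).astype(np.uint8)
    w=np.zeros_like(m); 
    if n=='top': w[240:385,295:445]=1
    else: w[270:425,270:440]=1
    m=cv2.morphologyEx(m*w,cv2.MORPH_OPEN,np.ones((3,3)))
    q=np.argwhere(m)[:,::-1]; hull=cv2.convexHull(q.astype(np.int32))
    W=np.array([onz(C,u[0],18)[:2] for u in hull]).astype(np.float32)
    print(n,'base',len(q),cv2.minAreaRect(W))
E
python3 b.py
python3 -c "
import cv2,numpy as np
a=cv2.imread('pics/top0.png')[250:375,300:450];b=cv2.imread('pics/scene0.png')[275:415,280:430]
a=cv2.resize(a,(399,400));b=cv2.resize(b,(400,400))
cv2.imwrite('pics/c.png',np.hstack([a,b]))"
```

```text
post foot [ 653. -137.   -3.] [-0.1  0. ] [ 0.1 -0.1]
shelf/post [ 668. -137.  361.] [16.5 -4.9] [-14.8  11.5]
knob [407. -65. 149.] [-0.1  0. ] [ 0.1 -0.1]
roll end L [479. 298.  44.] [ 0.2 -0. ] [-0.2  0.2]
roll end R [455. 118.  28.] [ 0.1 -0. ] [-0.1  0.1]
cheek horn? [538.   4.  47.] [-0.4  0. ] [ 0.3 -0.3]
foot z0 [ 651. -137.    0.] [ 653. -136.    0.]
top paper_roll 0.71 2732 [212.2 315.1] ((211.96389770507812, 315.2938232421875), (109.14494323730469, 32.21412658691406), 7.001267910003662)
  at z28 [466.9 212.6  28. ]
top bar_knob 0.96 2056 [373.  334.4] ((375.66607666015625, 319.42022705078125), (132.3610382080078, 74.70475006103516), 9.86580753326416)
top tear_bar 0.96 2057 [373.6 334.8] ((376.43731689453125, 318.67913818359375), (133.20407104492188, 74.5754623413086), 10.03690242767334)
top base 7073 ((465.5316162109375, -75.4838638305664), (202.8514862060547, 167.6747283935547), 79.10739135742188)
scene paper_roll 0.64 2106 [232.9 269.9] ((233.54095458984375, 270.4508056640625), (88.21742248535156, 29.192411422729492), 39.80556869506836)
  at z28 [467.9 211.4  28. ]
scene bar_knob 0.92 2218 [345.9 339.2] ((355.5339050292969, 331.7180480957031), (142.63406372070312, 57.742244720458984), 38.581214904785156)
scene tear_bar 0.68 1838 [279.3 187.9] ((279.8000183105469, 188.60000610351562), (50.98234558105469, 44.72135925292969), 63.43495178222656)
scene base 6612 ((463.3041076660156, -75.63908386230469), (202.25242614746094, 168.72853088378906), 79.0605239868164)
```

View pics/c.png

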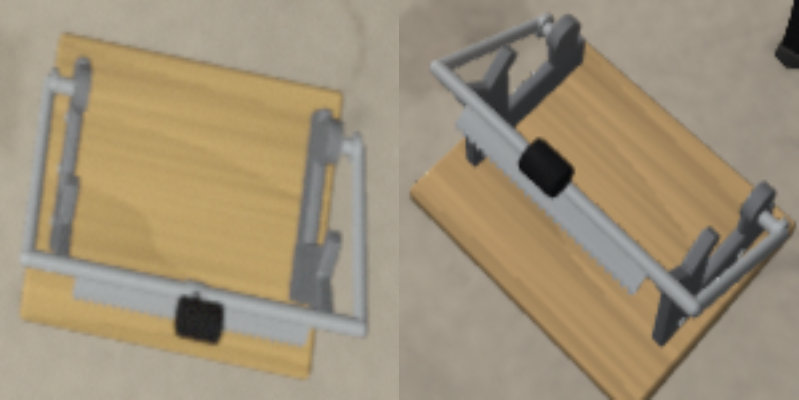

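The dispenser origin comes out at about (440,-71) with yaw -10.9°. The knob this predicts is (405.6,-64,149), and the measured one is (407,-65,149), so they agree. The rack post is 66 mm behind the knob's rear position, which leaves room. Next I move above the knob.

Emit:
apply_moves(
  moves=[
    {"translation": [-0.34,-0.46,0],"spin": 0},
    {"translation": [-0.675,-0.926,0],"spin": 0},
  ],
  claw=60,
  force=30,
)

```text
time_s: 2.0
eef_pos: [235.1, 481.6, 231.1]
orientation: [0.162, 0.987, -0.0, 0.0]
contact_force: [1.1, 0.1, 0.6]
opening: 0.706
finger_force: 0.0
```

Emit:
apply_moves(
  moves=[
    {"translation": [-0.34,-0.46,0],"spin": 0},
    {"translation": [-0.675,-0.926,0],"spin": 0},
  ],
)

```text
time_s: 2.25
eef_pos: [269.4, 371.6, 231.5]
orientation: [0.162, 0.987, 0.0, 0.0]
contact_force: [0.9, 0.1, 0.8]
opening: 0.703
finger_force: 0.0
```

Emit:
apply_moves(
  moves=[
    {"translation": [-0.34,-0.46,0],"spin": 0},
    {"translation": [-0.675,-0.926,0],"spin": 0},
  ],
)

```text
time_s: 2.5
eef_pos: [303.6, 262.3, 231.6]
orientation: [0.162, 0.987, 0.0, 0.001]
contact_force: [1.3, -0.4, 0.1]
opening: 0.703
finger_force: 0.0
```

Emit:
apply_moves(
  moves=[
    {"translation": [-0.34,-0.46,0],"spin": 0},
    {"translation": [-0.675,-0.926,0],"spin": 0},
  ],
)

```text
time_s: 2.75
eef_pos: [337.8, 152.9, 231.8]
orientation: [0.162, 0.987, 0.0, 0.001]
contact_force: [0.9, -0.1, 0.4]
opening: 0.705
finger_force: 0.0
```

Emit:
apply_moves(
  moves=[
    {"translation": [-0.34,-0.46,0],"spin": 0},
    {"translation": [-0.675,-0.926,0],"spin": 0},
  ],
)

```text
time_s: 3.0
eef_pos: [372.1, 43.3, 231.9]
orientation: [0.163, 0.987, 0.0, 0.001]
contact_force: [0.5, 1.5, 0.1]
opening: 0.702
finger_force: 0.0
```

Emit:
apply_moves(
  moves=[
    {"translation": [-0.34,-0.46,0],"spin": -0.04},
    {"translation": [-0.675,-0.926,0],"spin": -0.087},
    {"translation": [-0.675,-0.926,0],"spin": -0.087},
    {"translation": [-0.675,-0.926,0],"spin": -0.087},
  ],
)

```text
time_s: 3.5
eef_pos: [405.5, -64.1, 231.2]
orientation: [0.096, 0.995, 0.0, -0.0]
contact_force: [-0.4, 0.5, -0.1]
opening: 0.696
finger_force: 0.0
```

```bash
cat >> h.py <<'E'
O=np.array([440,-70.8,0]);YAW=np.deg2rad(-10.9)
D=Ro.from_euler('z',YAW).as_matrix()
def d2w(p): return O+D@np.array(p,float)
def to(target,psi=None,s=None):
    "shift (10cm, tool axes) and spin (90deg) from measured pose to target TCP / heading of tool x (deg)"
    s=s or sense();R=Ro.from_quat(s['orientation']).as_matrix()
    t=R.T@(np.array(target)-s['eef_pos'])/100
    h=np.rad2deg(np.arctan2(R[1,0],R[0,0]))
    sp=0 if psi is None else ((h-psi+180)%360-180)/90
    return t.round(3),round(sp,3)
E
cat > c.py <<'E'
from h import *
s=sense();print(s['time_s'],s['eef_pos'].round(1),s['q'].round(2))
print('above knob',to(d2w([-35,0,231]),169.1))
im=snapshot('wrist');cv2.imwrite('pics/w1.png',im);C=cam('wrist',s)
print('pred knob',proj(C,[d2w([-35,0,149])]),'base corners',proj(C,[d2w([a,b,18]) for a in(-60,110) for b in(-103,103)]).round())
E
python3 c.py
```

```text
3.5 [405.5 -64.1 231.2] [-0.33 -0.27  2.09  0.    1.32 -1.71]
above knob (array([-0.001, -0.001,  0.002]), np.float64(-0.001))
pred knob [[320.68949417 247.84202743]] base corners [[220. 183.]
 [422. 182.]
 [234. 328.]
 [409. 328.]]
```

View pics/w1.png

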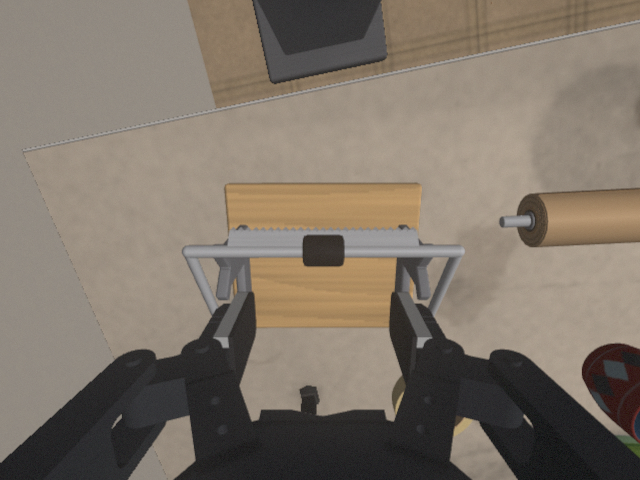

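The wrist view shows the knob at (323,250) against a predicted (321,248), so I'm well aligned. The spindle end of the roll is at (505,222), and the post foot is at (308,398). Next I descend and pinch the knob.

Emit:
apply_moves(
  moves=[
    {"translation": [0,0.01,0.5],"spin": 0},
    {"translation": [0,0.01,0.9],"spin": 0},
    {"translation": [0,0.01,1.0],"spin": 0},
    {"translation": [0,0.01,1.0],"spin": 0},
  ],
)

```text
time_s: 4.05
eef_pos: [405.9, -62.3, 131.4]
orientation: [0.094, 0.996, 0.0, -0.0]
contact_force: [-0.2, 0.3, 0.2]
opening: 0.703
finger_force: 0.0
```

Emit:
apply_moves(
  moves=[
    {"translation": [0,0,0],"spin": 0},
    {"translation": [0,0,0],"spin": 0},
    {"translation": [0,0,0],"spin": 0},
    {"translation": [0,0,0],"spin": 0},
    {"translation": [0,0,0],"spin": 0},
  ],
  claw=20,
  force=30,
)

```text
time_s: 4.68
eef_pos: [407.5, -63.9, 133.3]
orientation: [0.095, 0.995, -0.0, 0.002]
contact_force: [-1.7, 0.1, 6.3]
opening: 0.322
finger_force: 33.3
```

```bash
python3 - <<'E'
from h import *
a0=39
for j in [0,.15,.3,.45,.6,.75,.9,1.05,1.2,1.35,1.5]:
    a=np.deg2rad(39)+j
    print(j,(-(75-141*np.cos(a)+35)/100).round(3),(-(141*np.sin(a)-89)/100).round(3))
E
```

```text
0 -0.004 0.003
0.15 -0.149 -0.151
0.3 -0.315 -0.282
0.45 -0.499 -0.386
0.6 -0.697 -0.461
0.75 -0.903 -0.506
0.9 -1.114 -0.52
1.05 -1.324 -0.502
1.2 -1.53 -0.453
1.35 -1.726 -0.374
1.5 -1.908 -0.266
```

Emit:
apply_moves(
  moves=[
    {"translation": [-0.07,0,-0.08],"spin": 0},
    {"translation": [-0.15,0,-0.15],"spin": 0},
    {"translation": [-0.23,0,-0.22],"spin": 0},
    {"translation": [-0.315,0,-0.28],"spin": 0},
    {"translation": [-0.5,0,-0.385],"spin": 0},
    {"translation": [-0.7,0,-0.46],"spin": 0},
    {"translation": [-0.9,0,-0.505],"spin": 0},
  ],
)

```text
time_s: 5.55
eef_pos: [495.4, -80.8, 182.6]
orientation: [0.095, 0.995, -0.0, 0.0]
contact_force: [-2.6, -1.7, -3.0]
opening: 0.315
finger_force: 31.7
```

Emit:
apply_moves(
  moves=[
    {"translation": [-0.21,0,-0.015],"spin": 0},
    {"translation": [-0.42,0,0.005],"spin": 0},
    {"translation": [-0.52,0,0.025],"spin": 0},
    {"translation": [-0.52,0,0.025],"spin": 0},
  ],
)

```text
time_s: 6.05
eef_pos: [547.6, -90.8, 180.7]
orientation: [0.095, 0.995, -0.0, 0.002]
contact_force: [-0.3, -2.3, 5.7]
opening: 0.319
finger_force: 32.8
```

```bash
python3 - <<'E'
from h import *
s=sense();g=s['eef_pos']+[0,0,19];p=D.T@(g-O);print(p,s['opening'],s['finger_force'],s['contact_force'],np.rad2deg(np.arctan2(p[2]-60,75-p[0])), np.hypot(p[2]-60,75-p[0]))
E
```

```text
[109.42555415   0.71350454 199.72095542] 0.31881890152219544 32.80713379383087 [-0.25571666 -2.2987509   5.72209109] 103.84129497524344 143.89949326384868
```

Emit:
apply_moves(
  moves=[
    {"translation": [-0.105,0,0.03],"spin": 0},
    {"translation": [-0.24,0,0.08],"spin": 0},
    {"translation": [-0.37,0,0.14],"spin": 0},
    {"translation": [-0.37,0,0.14],"spin": 0},
  ],
)

```text
time_s: 6.55
eef_pos: [583.8, -97.8, 166.7]
orientation: [0.095, 0.995, -0.0, 0.002]
contact_force: [0.5, -2.8, 5.1]
opening: 0.318
finger_force: 34.2
```

Emit:
apply_moves(
  moves=[
    {"translation": [0,0,0],"spin": 0},
    {"translation": [0,0,0],"spin": 0},
    {"translation": [0,0,0],"spin": 0},
    {"translation": [0,0,-0.2],"spin": 0},
    {"translation": [0,0,-0.5],"spin": 0},
    {"translation": [0.4,0,-0.6],"spin": 0},
    {"translation": [0.9,0,-0.6],"spin": 0},
  ],
  claw=60,
)

```text
time_s: 7.42
eef_pos: [494.7, -80.5, 228.8]
orientation: [0.095, 0.995, -0.001, 0.003]
contact_force: [-0.7, 0.1, 0.8]
opening: 0.704
finger_force: 0.0
```

```bash
python3 - <<'E'
from h import *
s=sense();C=cam('wrist',s);cv2.imwrite('pics/w2.png',snapshot('wrist'))
print(s['time_s'],s['eef_pos'],s['contact_force'],s['q'].round(2))
print(proj(C,[d2w([156,0,175])]))
Ct=cam('top');cv2.imwrite('pics/t2.png',snapshot('top')); print(proj(Ct,[d2w([156,0,175])]))
# roll axis from triangulated masks earlier: centre ~(467.4,212,28)
print(to([467.4,212,185],None))
# roll heading from top mask
im=cv2.imread('pics/top0.png')
for a,b in [((163,309),(264,321))]:
    A=onz(Ct,a,28);B=onz(Ct,b,28);print(A,B,(A+B)/2,np.rad2deg(np.arctan2(*(A-B)[1::-1])),np.linalg.norm(A-B))
E
```

```text
7.425 [494.65416307 -80.53115627 228.77237417] [-0.73445163  0.1166937   0.77604952] [-0.3  -0.05  1.91  0.    1.28 -1.68]
[[319.85180114 397.07424983]]
[[394.8826493  232.65647025]]
(array([0.754, 2.813, 0.403]), 0)
[479.44306218 301.67764999  28.        ] [454.72845836 118.2673832   28.        ] [467.08576027 209.97251659  28.        ] 82.3255986676548 185.06792700035905
```

View pics/w2.png

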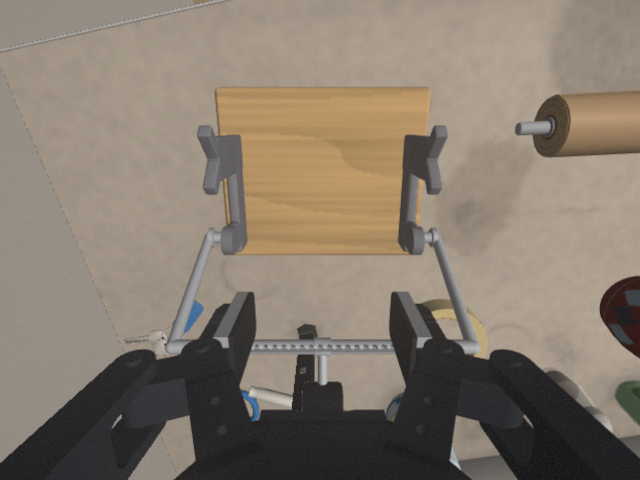

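The bar rests on its rear stop (knob about (320,397), as predicted), and both saddles are open. Next I move above the roll and turn 87°.

Emit:
apply_moves(
  moves=[
    {"translation": [0.13,0.47,0],"spin": 0},
    {"translation": [0.25,0.94,0],"spin": 0},
  ],
  claw=85,
)

```text
time_s: 7.78
eef_pos: [487.6, 17.5, 227.2]
orientation: [0.096, 0.995, 0.0, 0.002]
contact_force: [0.4, 0.3, 0.2]
opening: 0.997
finger_force: 0.0
```

Emit:
apply_moves(
  moves=[
    {"translation": [0.13,0.47,0],"spin": 0},
    {"translation": [0.25,0.94,0],"spin": 0},
  ],
)

```text
time_s: 8.02
eef_pos: [480.8, 115.6, 227.1]
orientation: [0.095, 0.995, 0.0, 0.002]
contact_force: [-0.3, -0.3, 0.2]
opening: 0.996
finger_force: 0.0
```

Emit:
apply_moves(
  moves=[
    {"translation": [0.13,0.47,0.1],"spin": 0.11},
    {"translation": [0.25,0.94,0.2],"spin": 0.22},
    {"translation": [0.25,0.94,0.2],"spin": 0.33},
    {"translation": [0.25,0.94,0.2],"spin": 0.44},
    {"translation": [0.25,0.94,0.2],"spin": 0.55},
    {"translation": [0.25,0.94,0.2],"spin": 0.66},
    {"translation": [0.25,0.94,0.2],"spin": 0.77},
    {"translation": [0.25,0.94,0.2],"spin": 0.88},
    {"translation": [0.25,0.94,0.2],"spin": 0.964},
    {"translation": [0.25,0.94,0.2],"spin": 0.964},
  ],
)

```text
time_s: 9.28
eef_pos: [474.1, 211.4, 206.6]
orientation: [0.752, 0.659, 0.001, 0.0]
contact_force: [-0.4, 0.2, -0.3]
opening: 0.996
finger_force: 0.0
```

```bash
python3 - <<'E'
from h import *
s=sense();C=cam('wrist',s);im=snapshot('wrist');cv2.imwrite('pics/w3.png',im)
print(s['time_s'],s['eef_pos'],s['q'].round(2))
print('pred centre',proj(C,[[467.4,211.5,28]]))
h=cv2.cvtColor(im,cv2.COLOR_BGR2HSV)
r=regions_of('paper_roll','wrist')
for q in r[:2]:
    m=np.array(q['mask']).astype(np.uint8);p=np.argwhere(m)[:,::-1].astype(np.float32);print(q['conf'],len(p),p.mean(0),cv2.minAreaRect(p))
E
```

```text
9.275 [474.14821095 211.38224975 206.63886268] [0.28 0.01 1.89 0.   1.24 0.42]
pred centre [[315.38970002 215.51381874]]
0.87 9812 [315.7132 206.3726] ((315.5, 203.0), (208.0, 63.0), 90.0)
```

View pics/w3.png

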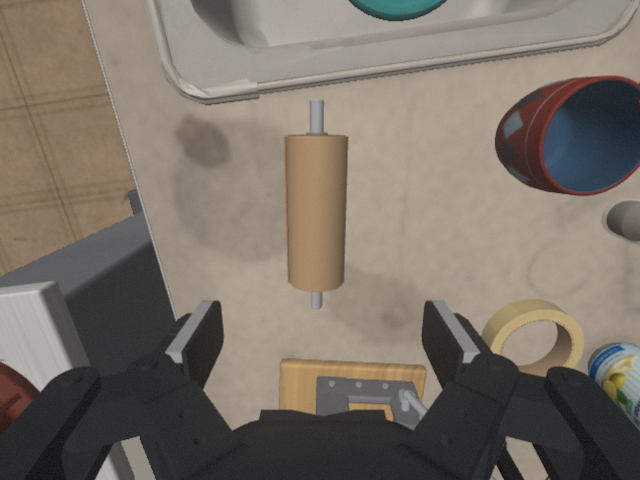

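The roll appears vertical in the wrist view (heading is right). Its spindle ends are at (317,99) and (317,307), and the paper runs from row 135 to row 290.

```bash
python3 - <<'E'
from h import *
s=sense();C=cam('wrist',s)
# two-view height check: spindle ends wrist + initial top view
Ct=cam('top');Cs=cam('scene')
for w,t,sc in [((317,99),(161,308.5),(200,241)),((317,307.5),(266,321.5),(267,297.5))]:
    print(onz(C,w,28).round(1),tri([C,Ct,Cs],[w,t,sc]).round(1))
A=onz(C,(317,99),28);B=onz(C,(317,307.5),28);m=(A+B)/2
print(m,np.linalg.norm(A-B),np.rad2deg(np.arctan2(*(A-B)[1::-1])), 'heading',np.rad2deg(np.arctan2(*Ro.from_quat(s['orientation']).as_matrix()[[1,0],0])))
print('to',to([m[0],m[1],12]))
E
```

```text
[482.4 313.2  28. ] [481.8 308.7  35. ]
[455.1 114.3  28. ] [454.3 115.   29.2]
[468.75067779 213.74263804  28.        ] 200.75473792888965 82.1806136526922 heading 82.46537323582055
to (array([ 0.017, -0.055,  1.942]), 0)
```

Emit:
apply_moves(
  moves=[
    {"translation": [0.02,-0.055,0.5],"spin": 0},
    {"translation": [0.02,-0.055,0.98],"spin": 0},
  ],
)

```text
time_s: 9.62
eef_pos: [468.9, 214.2, 107.4]
orientation: [0.752, 0.659, 0.002, 0.001]
contact_force: [-0.1, 0.1, -0.2]
opening: 0.997
finger_force: 0.0
```

Emit:
apply_moves(
  moves=[
    {"translation": [0,0,0.4],"spin": 0},
    {"translation": [0,0,0.8],"spin": 0},
    {"translation": [0,0,1.0],"spin": 0},
    {"translation": [0,0,1.0],"spin": 0},
  ],
)

```text
time_s: 10.12
eef_pos: [466.3, 213.2, 5.7]
orientation: [0.752, 0.659, -0.002, -0.001]
contact_force: [0.0, 1.2, -0.1]
opening: 0.998
finger_force: 0.0
```

Emit:
apply_moves(
  moves=[
    {"translation": [0,0,0],"spin": 0},
    {"translation": [0,0,0],"spin": 0},
    {"translation": [0,0,0],"spin": 0},
    {"translation": [0,0,0],"spin": 0},
    {"translation": [0,0,0],"spin": 0},
  ],
  claw=45,
  force=40,
)

```text
time_s: 10.75
eef_pos: [469.7, 214.3, 9.2]
orientation: [0.753, 0.658, 0.002, 0.001]
contact_force: [-0.1, -0.4, 6.2]
opening: 0.64
finger_force: 42.9
```

Emit:
apply_moves(
  moves=[
    {"translation": [0,0,-0.3],"spin": 0},
    {"translation": [0,0,-0.7],"spin": 0},
    {"translation": [0,0,-1.0],"spin": 0},
  ],
)

```text
time_s: 11.12
eef_pos: [467.8, 213.7, 108.6]
orientation: [0.753, 0.658, 0.0, 0.0]
contact_force: [1.2, 0.1, -2.1]
opening: 0.644
finger_force: 43.5
```

Emit:
apply_moves(
  moves=[
    {"translation": [0,0,-0.4],"spin": 0},
    {"translation": [0,0,-0.8],"spin": 0},
    {"translation": [0,0,-0.8],"spin": 0},
  ],
)

```text
time_s: 11.5
eef_pos: [470.5, 214.5, 191.2]
orientation: [0.753, 0.658, 0.004, 0.002]
contact_force: [-0.4, -0.0, -2.0]
opening: 0.644
finger_force: 43.6
```

```bash
python3 - <<'E'
from h import *
s=sense();C=cam('wrist',s);im=snapshot('wrist');cv2.imwrite('pics/w4.png',im)
print(s['time_s'],s['eef_pos'],s['opening']*85.4,s['finger_force'])
print('to',to(d2w([0,1.5,189]),79.1))
E
```

```text
11.5 [470.45802219 214.53247943 191.1812948 ] 54.95743101280635 43.62852215766907
to (array([-2.845,  0.097, -0.008]), np.float64(0.036))
```

View pics/w4.png

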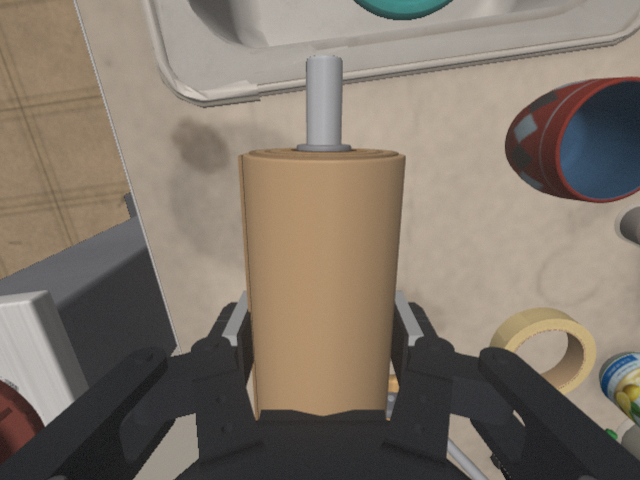

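The roll is held squarely. The free spindle end is at (324,57), and the gripper spans 55 mm. Next I check the saddle prediction against the earlier wrist picture.

```bash
python3 - <<'E'
from h import *
s=sense();C=cam('wrist',s);R=Ro.from_quat(s['orientation']).as_matrix()
print('spindle end pred',proj(C,[s['eef_pos']+R@[100,0,-h] for h in (16,19.5,23)]))
w={'eef_pos':[494.654,-80.531,228.772],'orientation':[.095,.995,-.001,.003]};C2=cam('wrist',w)
print(proj(C2,[d2w([x,y,116]) for y in(-85,85) for x in(-18.5,18.5)]).round(0), proj(C2,[d2w([75,y,60]) for y in(-85,85)]).round(0),proj(C2,[d2w([x,y,18]) for y in(-103,103) for x in(-60,110)]).round(0))
E
python3 -c "
import cv2
a=cv2.imread('pics/w2.png')[75:275,180:460];cv2.imwrite('pics/c2.png',cv2.resize(a,None,fx=2.8,fy=2.8,interpolation=cv2.INTER_CUBIC))"
```

```text
spindle end pred [[323.65585888  58.5791495 ]
 [323.69542789  56.47399058]
 [323.73747588  54.23694443]]
[[201. 134.]
 [207. 186.]
 [443. 133.]
 [438. 186.]] [[232. 236.]
 [413. 236.]] [[212.  85.]
 [228. 255.]
 [433.  85.]
 [417. 255.]]
```

View pics/c2.png

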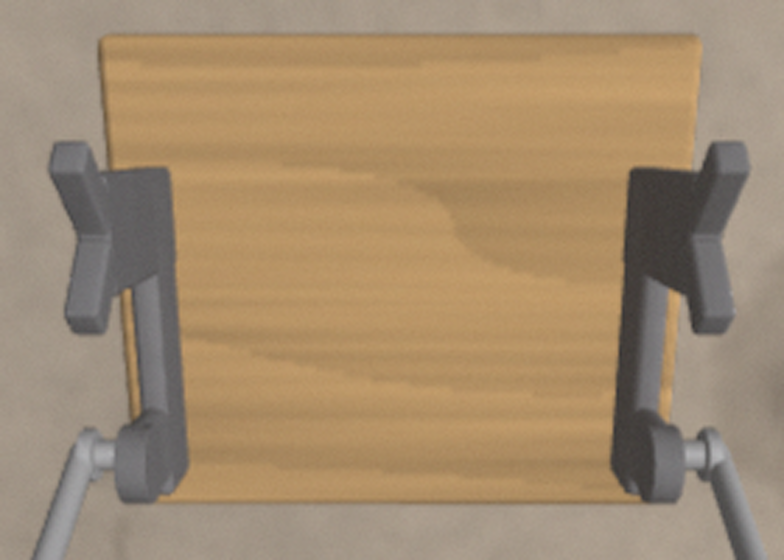

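Emit:
apply_moves(
  moves=[
    {"translation": [-0.3,0.01,0],"spin": 0},
    {"translation": [-0.65,0.02,0],"spin": 0},
    {"translation": [-0.95,0.032,0],"spin": 0},
  ],
)

```text
time_s: 11.92
eef_pos: [456.0, 117.9, 184.2]
orientation: [0.753, 0.658, -0.002, -0.002]
contact_force: [-0.0, -0.6, -1.6]
opening: 0.642
finger_force: 43.6
```

Emit:
apply_moves(
  moves=[
    {"translation": [-0.48,0.016,0],"spin": 0},
    {"translation": [-0.95,0.032,0],"spin": 0},
  ],
)

```text
time_s: 12.18
eef_pos: [446.6, 23.5, 184.4]
orientation: [0.752, 0.659, -0.002, -0.002]
contact_force: [-0.0, -0.2, -2.5]
opening: 0.644
finger_force: 43.6
```

Emit:
apply_moves(
  moves=[
    {"translation": [-0.4,0.016,0],"spin": 0.036},
    {"translation": [-0.8,0.032,0],"spin": 0.036},
    {"translation": [-0.945,0.032,0],"spin": 0.036},
    {"translation": [-0.945,0.032,0],"spin": 0.036},
    {"translation": [-0.945,0.032,0],"spin": 0.036},
  ],
)

```text
time_s: 12.8
eef_pos: [439.0, -68.4, 186.4]
orientation: [0.771, 0.637, -0.0, -0.001]
contact_force: [-0.4, 0.5, -2.8]
opening: 0.639
finger_force: 43.5
```

```bash
python3 - <<'E'
from h import *
s=sense();C=cam('wrist',s);im=snapshot('wrist');cv2.imwrite('pics/w5.png',im)
R=Ro.from_quat(s['orientation']).as_matrix()
print(s['time_s'],s['eef_pos'],s['opening']*85.4,s['contact_force'])
print('to',to(d2w([0,1,86]),79.1))
print('V left',proj(C,[d2w([x,y,116]) for y in (80,90) for x in (-18.5,18.5)]).round(),'end',proj(C,[s['eef_pos']+R@[100,0,-19.5]]))
E
```

```text
12.8 [439.02377578 -68.40915442 186.4320087 ] 54.57145332588372 [-0.38355682  0.53127284 -2.79990058]
to (array([-0.013,  0.013,  1.007]), np.float64(0.001))
V left [[294. 129.]
 [358. 129.]
 [294. 111.]
 [358. 111.]] end [[323.85463102  56.37578025]]
```

View pics/w5.png

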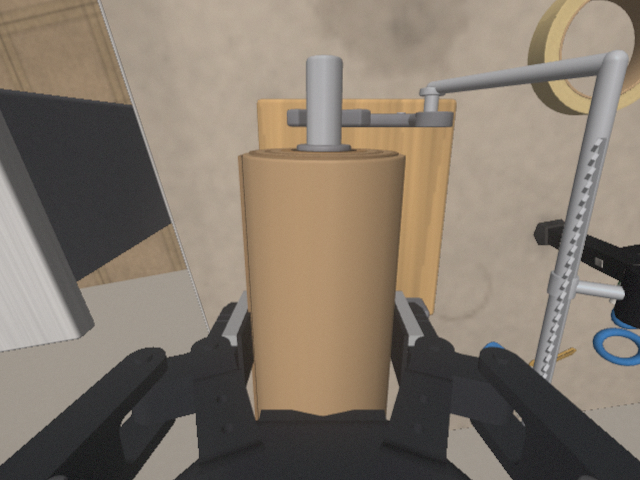

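The saddle shows at about columns 288–370 (centre 329), so I shift 2.5 mm towards the rear. The bar is well clear. Next I lower the roll.

Emit:
apply_moves(
  moves=[
    {"translation": [-0.013,0.025,0.3],"spin": 0},
    {"translation": [-0.013,0.025,0.6],"spin": 0},
    {"translation": [-0.013,0.025,0.8],"spin": 0},
    {"translation": [-0.013,0.025,0.9],"spin": 0},
    {"translation": [-0.013,0.025,0.95],"spin": 0},
    {"translation": [-0.013,0.025,1.0],"spin": 0},
    {"translation": [-0.013,0.025,1.0],"spin": 0},
  ],
)

```text
time_s: 13.72
eef_pos: [442.0, -71.3, 87.6]
orientation: [0.771, 0.637, 0.0, 0.0]
contact_force: [-0.5, -0.3, -1.2]
opening: 0.641
finger_force: 43.5
```

```bash
python3 - <<'E'
from h import *
s=sense()
print(s['time_s'],s['eef_pos'],D.T@(s['eef_pos']-O),s['opening']*85.4,s['contact_force'],s['torque'])
E
```

```text
13.725 [441.98195483 -71.31050824  87.59020055] [ 2.04273259 -0.12651939 87.59020055] 54.76500212158377 [-0.49520817 -0.26625685 -1.2224058 ] [-0.04703705 -0.00649238  0.03543882]
```

Emit:
apply_moves(
  moves=[
    {"translation": [0,0,0.01],"spin": 0},
    {"translation": [0,0,0.02],"spin": 0},
    {"translation": [0,0,0.03],"spin": 0},
    {"translation": [0,0,0.03],"spin": 0},
  ],
)

```text
time_s: 14.22
eef_pos: [442.4, -71.6, 86.4]
orientation: [0.771, 0.637, 0.0, 0.0]
contact_force: [-3.6, 0.8, 10.2]
opening: 0.643
finger_force: 44.8
```

```bash
python3 - <<'E'
from h import *
s=sense()
print(s['time_s'],D.T@(s['eef_pos']-O),s['opening']*85.4,s['contact_force'],s['torque'])
E
```

```text
14.225 [ 2.5100121  -0.28808349 86.37643139] 54.92045733132365 [-3.57362901  0.82795147 10.17682804] [0.30429078 0.62175291 0.14674909]
```

Emit:
apply_moves(
  moves=[
    {"translation": [0,0,0],"spin": 0},
    {"translation": [0,0,0],"spin": 0},
    {"translation": [0,0,0],"spin": 0},
    {"translation": [0,0,0],"spin": 0},
    {"translation": [0,0,-0.2],"spin": 0},
    {"translation": [0,0,-0.6],"spin": 0},
    {"translation": [0,0,-1.0],"spin": 0},
  ],
  claw=80,
)

```text
time_s: 15.1
eef_pos: [441.2, -71.1, 184.8]
orientation: [0.771, 0.637, -0.0, -0.001]
contact_force: [1.0, 0.0, 0.3]
opening: 0.936
finger_force: 0.0
```

Emit:
apply_moves(
  moves=[
    {"translation": [0,0,-0.3],"spin": -0.11},
    {"translation": [0,0,-0.45],"spin": -0.22},
    {"translation": [0,0,-0.45],"spin": -0.33},
    {"translation": [0,0,-0.45],"spin": -0.44},
    {"translation": [0,0,-0.45],"spin": -0.55},
    {"translation": [0,0,-0.45],"spin": -0.66},
    {"translation": [0,0,-0.45],"spin": -0.77},
    {"translation": [0,0,-0.45],"spin": -0.88},
    {"translation": [0,0,-0.45],"spin": -0.99},
    {"translation": [0,0,-0.45],"spin": -1.0},
    {"translation": [0,0,-0.45],"spin": -1.0},
  ],
)

```text
time_s: 16.48
eef_pos: [441.6, -71.3, 229.2]
orientation: [0.096, 0.995, 0.0, -0.0]
contact_force: [-0.9, 0.1, -1.0]
opening: 0.938
finger_force: 0.0
```

```bash
python3 - <<'E'
from h import *
s=sense();C=cam('wrist',s);im=snapshot('wrist');cv2.imwrite('pics/w6.png',im)
print(s['time_s'],s['eef_pos'],s['q'].round(2))
print('ends pred',proj(C,[d2w([0,y,105]) for y in(-100,100)]).round(),'knob',proj(C,[d2w([156,0,175])]).round())
print('above knob',to(d2w([151,1,232]),169.1))
E
```

```text
16.475 [441.63598165 -71.27418978 229.18725061] [-0.32 -0.17  2.02 -0.    1.3  -1.7 ]
ends pred [[196. 229.]
 [447. 228.]] knob [[322. 457.]]
above knob (array([-1.493,  0.014, -0.028]), np.float64(-0.001))
```

View pics/w6.png

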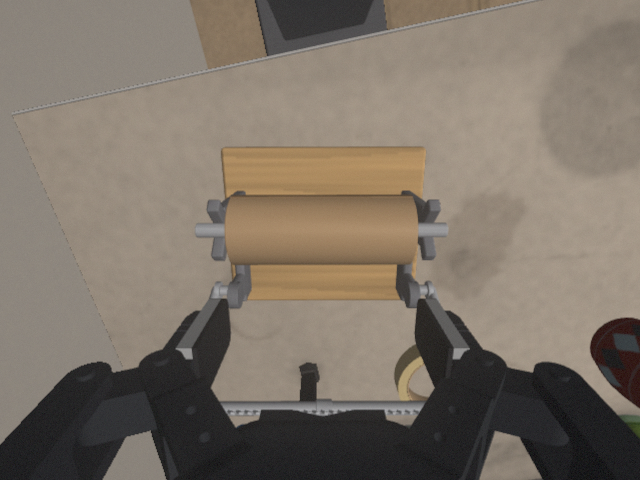

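The roll is seated: its spindle ends are at (196,230) and (447,230), exactly as predicted for home. Next I go to the knob at the rear.

Emit:
apply_moves(
  moves=[
    {"translation": [-0.4,0.005,0],"spin": 0},
    {"translation": [-0.8,0.014,0],"spin": 0},
    {"translation": [-1.0,0.014,0],"spin": 0},
  ],
  claw=60,
)

```text
time_s: 16.9
eef_pos: [541.9, -89.2, 229.3]
orientation: [0.096, 0.995, -0.0, 0.0]
contact_force: [0.1, -0.8, 0.4]
opening: 0.706
finger_force: 0.0
```

Emit:
apply_moves(
  moves=[
    {"translation": [-0.2,0,0],"spin": 0},
    {"translation": [-0.4,0,0],"spin": 0},
    {"translation": [-0.49,0,0],"spin": 0},
    {"translation": [-0.49,0,0],"spin": 0},
  ],
)

```text
time_s: 17.4
eef_pos: [588.3, -98.1, 229.1]
orientation: [0.095, 0.995, 0.0, -0.0]
contact_force: [-0.3, 0.0, -0.3]
opening: 0.703
finger_force: 0.0
```

```bash
python3 - <<'E'
from h import *
s=sense()
print(s['time_s'],D.T@(s['eef_pos']-O),s['contact_force'],to(d2w([151,1,157]),169.1))
E
```

```text
17.4 [150.80693025   1.23728842 229.05401393] [-0.27732162  0.03855448 -0.33508866] (array([-0.002, -0.002,  0.721]), np.float64(-0.0))
```

Emit:
apply_moves(
  moves=[
    {"translation": [0,0,0.2],"spin": 0},
    {"translation": [0,0,0.45],"spin": 0},
    {"translation": [0,0,0.65],"spin": 0},
    {"translation": [0,0,0.72],"spin": 0},
    {"translation": [0,0,0.72],"spin": 0},
  ],
)

```text
time_s: 18.02
eef_pos: [587.7, -98.0, 156.5]
orientation: [0.095, 0.995, 0.0, -0.001]
contact_force: [-0.3, -0.3, 0.2]
opening: 0.703
finger_force: 0.0
```

Emit:
apply_moves(
  moves=[
    {"translation": [0,0,0],"spin": 0},
    {"translation": [0,0,0],"spin": 0},
    {"translation": [0,0,0],"spin": 0},
    {"translation": [0,0,0],"spin": 0},
    {"translation": [0,0,0],"spin": 0},
  ],
  claw=20,
  force=30,
)

```text
time_s: 18.65
eef_pos: [589.1, -98.8, 158.7]
orientation: [0.095, 0.995, -0.001, 0.001]
contact_force: [-1.3, -1.9, 5.5]
opening: 0.322
finger_force: 32.8
```

```bash
python3 - <<'E'
from h import *
s=sense();p=D.T@(s['eef_pos']-O)
print(s['time_s'],p,s['contact_force'],s['opening']*85.4,s['finger_force'])
for j in [1.5,1.35,1.2,1.05,.9,.75,.6,.45,.3,.24]:
    a=np.deg2rad(39)+j;print(j,((141*np.cos(a)-141*np.cos(np.deg2rad(39)+1.5))/100).round(3),(-(141*np.sin(a)-115.6)/100).round(3))
E
```

```text
18.65 [151.72602473   0.69793989 158.71811727] [-1.32796282 -1.8529514   5.48768941] 27.53485210806321 32.80846953392029
1.5 0.0 0.0
1.35 0.182 -0.108
1.2 0.378 -0.187
1.05 0.583 -0.236
0.9 0.794 -0.254
0.75 1.005 -0.24
0.6 1.211 -0.195
0.45 1.408 -0.12
0.3 1.592 -0.016
0.24 1.661 0.034
```

Emit:
apply_moves(
  moves=[
    {"translation": [0.09,0,-0.06],"spin": 0},
    {"translation": [0.18,0,-0.11],"spin": 0},
    {"translation": [0.28,0,-0.15],"spin": 0},
    {"translation": [0.38,0,-0.187],"spin": 0},
    {"translation": [0.48,0,-0.215],"spin": 0},
    {"translation": [0.58,0,-0.236],"spin": 0},
    {"translation": [0.69,0,-0.25],"spin": 0},
    {"translation": [0.794,0,-0.254],"spin": 0},
    {"translation": [0.794,0,-0.254],"spin": 0},
  ],
)

```text
time_s: 19.77
eef_pos: [507.6, -83.1, 181.4]
orientation: [0.095, 0.995, -0.0, -0.002]
contact_force: [0.1, -5.7, -1.6]
opening: 0.323
finger_force: 31.8
```

Emit:
apply_moves(
  moves=[
    {"translation": [0.1,0,0.003],"spin": 0},
    {"translation": [0.21,0,0.014],"spin": 0},
    {"translation": [0.315,0,0.033],"spin": 0},
    {"translation": [0.417,0,0.06],"spin": 0},
    {"translation": [0.515,0,0.095],"spin": 0},
    {"translation": [0.614,0,0.134],"spin": 0},
    {"translation": [0.708,0,0.183],"spin": 0},
    {"translation": [0.76,0,0.213],"spin": 0},
    {"translation": [0.76,0,0.213],"spin": 0},
  ],
)

```text
time_s: 20.9
eef_pos: [433.9, -68.9, 159.9]
orientation: [0.095, 0.995, -0.001, -0.001]
contact_force: [2.6, -5.5, -5.1]
opening: 0.319
finger_force: 30.0
```

```bash
python3 - <<'E'
from h import *
s=sense();p=D.T@(s['eef_pos']-O)
print(s['time_s'],p,s['contact_force'],s['opening']*85.4,np.arctan2(p[2]+19-60,75-p[0]-4)-np.deg2rad(39))
E
```

```text
20.9 [ -6.38076955   0.70851245 159.8539887 ] [ 2.61200944 -5.4577916  -5.13575887] 27.242975594593425 0.3129997138287457
```

Emit:
apply_moves(
  moves=[
    {"translation": [0.03,0,0.02],"spin": 0},
    {"translation": [0.06,0,0.04],"spin": 0},
    {"translation": [0.08,0,0.055],"spin": 0},
    {"translation": [0.08,0,0.055],"spin": 0},
  ],
)

```text
time_s: 21.4
eef_pos: [426.7, -67.5, 155.0]
orientation: [0.095, 0.995, -0.001, -0.0]
contact_force: [2.7, -6.2, -2.2]
opening: 0.32
finger_force: 30.0
```

```bash
python3 - <<'E'
from h import *
s=sense();p=D.T@(s['eef_pos']-O)
print(s['time_s'],p,s['contact_force'],s['opening']*85.4,np.arctan2(p[2]+19-60,75-p[0]-4)-np.deg2rad(39))
E
```

```text
21.4 [-13.71216512   0.69229397 155.03298535] [ 2.73918466 -6.19622165 -2.1632306 ] 27.364350055061312 0.25119292872735355
```

Emit:
apply_moves(
  moves=[
    {"translation": [0.015,0,0.012],"spin": 0},
    {"translation": [0.015,0,0.012],"spin": 0},
  ],
)

```text
time_s: 21.65
eef_pos: [425.3, -67.3, 154.0]
orientation: [0.095, 0.995, -0.001, -0.0]
contact_force: [2.0, -6.4, -3.2]
opening: 0.323
finger_force: 30.1
```

Emit:
apply_moves(
  moves=[
    {"translation": [0,0,0],"spin": 0},
    {"translation": [0,0,0],"spin": 0},
    {"translation": [0,0,0],"spin": 0},
    {"translation": [0,0,0],"spin": 0},
    {"translation": [0,0,-0.2],"spin": 0},
    {"translation": [0,0,-0.6],"spin": 0},
    {"translation": [0,0,-1.0],"spin": 0},
    {"translation": [0,0,-1.0],"spin": 0},
  ],
  claw=60,
)

```text
time_s: 22.65
eef_pos: [428.9, -67.6, 258.9]
orientation: [0.095, 0.995, -0.001, 0.004]
contact_force: [0.6, -0.0, -1.1]
opening: 0.702
finger_force: 0.0
```

```bash
python3 - <<'E'
from h import *
s=sense();C=cam('wrist',s);a=snapshot('wrist');b=snapshot('scene')
cv2.imwrite('pics/f.png',np.hstack([cv2.resize(a[90:450,120:520],(400,360)),cv2.resize(b[160:430,180:480],(400,360))]))
an=np.deg2rad(39)+.24
print(s['time_s'],s['contact_force'],'crop knob',proj(C,[d2w([75-141*np.cos(an),0,60+141*np.sin(an)])])-[120,90],'ends',proj(C,[d2w([0,y,105]) for y in(-100,100)])-[120,90])
E
```

```text
22.65 [ 0.62559722 -0.01734102 -1.10976941] crop knob [[199.53646079 156.12392503]] ends [[ 87.95364784 141.96400864]
 [312.56891342 142.00431761]]
```

View pics/f.png

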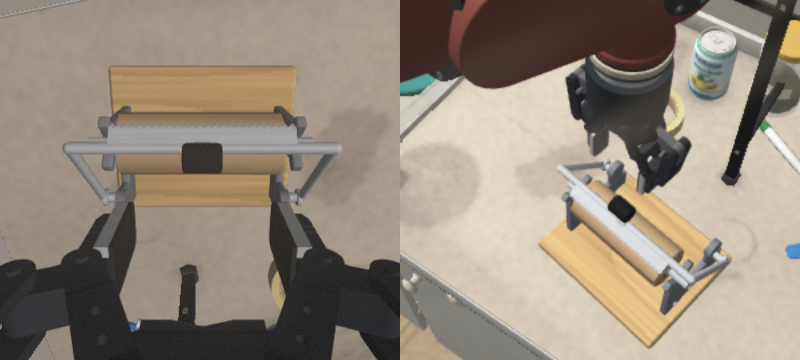

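The bar rests on the roll: the knob is at (202,157) in the crop against a predicted (200,156) for joint 0.24. The roll is still in its saddles and the gripper is clear.

```bash
python3 -c "
from bench import job_done;print(job_done())"
```

```text
the job is handed in; nothing more can be done
None
```

The paper roll is seated in both saddles and the tear bar rests on it. I never touched the tape, mug or salt shaker, and I handed the job in at about 23 s of the 61 s allowed; no verdict came back.

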